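# Roll the large puree jars up the sloping rack

### The job

Tomorrow's two large glass jars of puree lie at the low front end of the sloping jar rack: with a fingertip, gently roll each of them up its own lane, over the low bead, until it sits behind the bead at the upper stop and cannot roll back. Do not grip or lift the jars; leave the small jar at the front of its lane, and disturb nothing else on the nightstand.

Things in the scene. Friction and masses are not known exactly. Their poses are not given: they have to be found in the camera images.
- rack_deck: Sloping floor of the fixed three-lane brown wooden jar rack, 262 mm wide, 228 mm long. Origin: centre of the floor's upper face, 30 mm above the nightstand top. x: along the lanes, up the 6 degree slope (the rack's yaw is within 0.4 rad of straight ahead); y: across; z: square to the floor. Lanes 78 mm wide centred at y = -84, 0, +84 mm; dividers and cheeks stand 26 mm above the floor, 6 to 8 mm thick
- rack_lip (a point): Middle of the top inner edge of the front lip at the low end of all three lanes: 10 mm above the floor, 7 mm thick, inner face at x = -103 mm of the rack floor. The jars lie against it at the start, and it is low enough for a finger to reach over it behind a jar
- rack_bead (a point): Top of the bead in the middle lane. A low rounded bead, 2.5 mm high and 13 mm wide, crosses each lane at x = +54 mm of the rack floor. A large jar short of it rolls back down to the lip; one rolled past it drops in between bead and stop and stays, its centre then at x = 68 to 70 mm, z = 33 mm of the rack floor
- rack_stop (a point): Middle of the top inner edge of the rigid stop board at the upper end of all three lanes: 40 mm above the floor, 9 mm thick, inner face at x = +103 mm of the rack floor
- jar_big_1_center (a point): Centre of one of the two large closed glass jars of puree (about 0.3 kg, 66 mm across, 72 mm long with its white lid). On its side, axis across the lane, in any of the lanes, at first against the front lip, centre at x = -79 mm of the rack floor, and rolls freely; the glass is smooth (friction about 0.2). Pushed above mid-height it tends to wedge at the bead
- jar_big_2_center (a point): Centre of the other large jar, the same as the first, in another lane
- jar_small_center (a point): Centre of the small jar of the same kind (52 mm across, 60 mm long), lying in the remaining lane against the front lip, its centre at about x = -82 mm of the rack floor; stays there
- bottle: glass feeding bottle with a white collar and a clear cap, 55 mm across, 164 mm high, standing beside the rack on the right (-y) side as the rack faces; origin at the centre of its underside
- car: plain wooden toy car, 115 x 68 x 57 mm high, beside the rack on its left (+y) side; origin at the centre of its underside
- lunch_box: closed plastic lunch box, 136 x 193 x 62 mm high; origin at the centre of its underside
- cream_tin: flat aluminium cream tin, 60 mm across, 24 mm high; origin at the centre of its underside
- rattle_ring: wooden ring lying flat, 72 mm across, 14 mm high; origin at the centre of its underside
- beaker: white drinking mug, 72 mm across, 75 mm high; origin at the centre of its underside
There are look-alikes about, which are no part of the job. Leave any purple or red look-alike of the part that bears jar_big_1_center alone.

How it is judged:
At the end, for the whole second after the job is handed in: Both large jars rest, speed under 0.02 m/s, between bead and upper stop: centre 62 to 76 mm up-slope of the rack floor's centre and 28 to 36 mm above the floor; the small jar is within 15 mm of where it began (x of jar_big_1_center in the frame of rack_deck between 0.062 and 0.076 m and z of jar_big_1_center in the frame of rack_deck between 0.028 and 0.036 m and linear speed of each of jar_big_1, jar_big_2 below 0.02 m/s and x of jar_big_2_center in the frame of rack_deck between 0.062 and 0.076 m and z of jar_big_2_center in the frame of rack_deck between 0.028 and 0.036 m and distance of jar_small_center from where it was at the start of the episode below 0.015 m); the robot touches nothing.
It fails at once if a large jar is lifted off the floor of its lane (z of any of jar_big_1_center, jar_big_2_center in the frame of rack_deck above 0.042 m).
It fails at once if a glass jar is squeezed or pressed with more than 36 N (contact force between any of the arm, the fingers and jar_big_1 above 36 N or contact force between any of the arm, the fingers and jar_big_2 above 36 N).
It fails at once if a large jar is sent rolling faster than 0.6 m/s (linear speed of any of jar_big_1, jar_big_2 above 0.6 m/s).
It fails at once if the small jar is moved by more than 15 mm (distance of jar_small_center from where it was at the start of the episode above 0.015 m).
It fails at once if one of the other things on the nightstand is moved by more than 15 mm or tipped (distance of any of bottle, car, lunch_box, cream_tin, rattle_ring, beaker from where it was at the start of the episode above 0.015 m or angle between any of bottle, car, lunch_box, cream_tin, rattle_ring, beaker's own z axis and vertical above 0.25 rad).
It also fails if it takes over 54 s, if anything falls off the work surface, if the arm or the gripper's body presses on something with over 40 N, if the wrist force passes 120 N, or if a joint passes its speed limit or range.

### The arm

A 6-joint arm with a two-finger parallel gripper is mounted at the origin on the work surface. World frame = base frame: x ahead of the robot, y to its left, z up, the work surface at z = 0. Lengths are in m, angles in rad, forces in N, time in s.
With the tool pointing down it reaches from about 0.275 to 0.75 m from the base axis. Payload 10.2 kg.
Tool frame: the origin (TCP) lies at the very end of the fingers, on their centre line; the grasp point (between the pads) lies 19 mm behind it; z points along the fingers, y is the line along which they close (so a half turn about z gives the same grasp; the last joint's range is limited). The gripper opens to 85 mm and grips with 20 to 120 N. Pads are 22 mm wide; open, the fingers measure 114 mm over their backs; the gripper's body (76 mm by 85 mm) begins 54 mm behind the grasp point. The pads swing forward as they close: fully open they stand 13 mm farther back than shut.
Start: joints at [1.084, 0.313, 1.498, -0, 1.331, -0.223], TCP at [0.137, 0.507, 0.231] pointing down, gripper open.
Joint ranges: [-2.94, 2.94], [-0.97, 2.17], [0.19, 2.56], [-1.23, 4.37], [0.02, 3.11], [-2.88, 2.88]. Speed limits (rad/s): [2.39, 2.39, 3.01, 3.14, 3.14, 3.14].

### API

Orientations are given as a rotation vector (axis times angle).
In Python, from station import telemetry, imaging, workorder gives the robot as it stands.
- The arm moves only by the shell command python3 -m jog 'ROWS' [OPENING] [FORCE]. ROWS is text: rows parted by semicolons, each of 4 numbers parted by spaces: the shift along the tool's x, y, z scaled (see below), then the turn about the tool's z scaled (see below). A call has 1 to 8 rows; each row is the pose to reach, as a shift and turn from the pose commanded when the call began, along the tool's axes at that moment; what a row does not reach only later rows make up. The controller multiplies each number of a shift by 0.75 m and each number of a turn by 0.5 rad. A row lasts 1/8 s, in which the tool goes at most 62.5 mm and 10.7 degrees, less where a joint would pass 70% of its speed; a pose out of reach is approached as far as the arm can. A call with a number of a shift or a turn outside -1 to 1 is refused whole. A call with a gripper value outside its range is refused whole. OPENING is the closure, from 0 (fully open) to 1 (shut), set as the call begins (- or left out, the last holds). The fingers move at their own pace and stop on an object; FORCE is the grip in N (left out, the last holds). Time passes only in rows, so rows that repeat a pose let the fingers close. It gives the time, the measured TCP pose, the force, the opening and the grip force at its end, in the units of the state.
- telemetry.read_state(): the state, without advancing time (a new reading comes with each control period).
- imaging.read_camera(name): name is "side" or "top"; returns a dict with "color" (480x640x3 uint8, red, green, blue), "fx", "fy", "cx", "cy" (pixels), "cam_to_world" (4x4, takes a point from camera to world coordinates). Camera axes: x right, y down, z forward; pixel columns grow to the right and rows downward; lengths in m; the calibration is good to about 2 mm. A picture is of the moment at which its call begins. There is no depth.
- workorder.job_done(): hands the job in; it is judged then, once.
Trained networks look in the newest picture that a camera, given by its name, has taken for a name from the list of things; names that differ only in an ending like _2 or _b are one class to them, and where a whole thing is asked for, a point or a joint stands for the part that bears it (a point fixed in the world has none). Each returns a list of dicts, best first, with "confidence" (0 to 1); they miss things now and then, are a little off and sometimes report something else, mostly with a low value. They report only what shows in the picture. A call takes as long as a camera call. They do not tell look-alikes from the thing itself.
- imaging.cut_out(name, camera): "pixels" (480x640 bool, what is visible of it) and "box" ([centre column, centre row, width, height] in pixels, round what is visible of it).
The state is a dict: "clock": time; "joint_positions": joint angles; "qd": joint speeds; "joint_torque": joint torques, N m; "position": TCP position; "tcp_rot": TCP orientation; "wrist_force": force on the tool from outside, world axes, zero at the start; "moment": the same for the moment, N m; "finger_gap": finger opening in m; "gripper_force": force on a finger pad.
Only numpy, scipy, OpenCV 4.12 (cv2) and the standard library are available. Lean on these libraries where they do the work, as an engineer would, in place of code of your own. Each camera call takes 0.05 s, during which the arm holds its last target. There are 200 camera calls.

## Working session

There is one attempt and no reset: what is moved stays moved. The work goes in short steps, Python scripts to look and compute and a shell command to move; the robot and the scene stay as the last step left them, time stands still between calls to the robot, and variables do not carry over. Pictures are saved under pics/ and viewed, at most 10 in all, crops included, and the job is handed in when it is done.

```bash
mkdir -p pics; ls; python3 - <<'E'
from station import telemetry, imaging
import cv2,numpy as np
for c in ["top","side"]:
    r=imaging.read_camera(c); cv2.imwrite(f"pics/{c}0.png",r["color"][:,:,::-1])
    print(c,r["fx"],r["fy"],r["cx"],r["cy"],np.round(r["cam_to_world"],4).tolist())
    for n in ["rack_deck","jar_big_1_center","jar_small_center","bottle","car"]:
        print(n,[(round(d["confidence"],2),np.round(d["box"]).tolist()) for d in imaging.cut_out(n,c)])
s=telemetry.read_state();print(s["clock"],s["position"],s["tcp_rot"],s["wrist_force"],s["finger_gap"])
E
```

```text
pics
top 625.1047674943648 625.1047674943648 327.3115298190891 233.6752703768761 [[0.0221, -0.9978, 0.0628, 0.3831], [-0.9997, -0.0218, 0.0058, 0.0291], [-0.0045, -0.0629, -0.998, 1.5372], [0.0, 0.0, 0.0, 1.0]]
rack_deck [(0.72, [305.0, 199.0, 131.0, 121.0]), (0.22, [231.0, 319.0, 27.0, 29.0])]
jar_big_1_center [(0.79, [200.0, 270.0, 28.0, 38.0]), (0.61, [262.0, 221.0, 32.0, 30.0])]
jar_small_center [(0.58, [292.0, 232.0, 28.0, 27.0])]
bottle [(0.85, [390.0, 203.0, 29.0, 28.0])]
car [(0.55, [216.0, 187.0, 37.0, 48.0])]
side 542.0736358688852 542.0736358688852 321.1831598584344 239.76353959287277 [[-0.9696, -0.1714, 0.1744, 0.1951], [-0.2441, 0.7236, -0.6456, 1.0564], [-0.0155, -0.6686, -0.7435, 1.2734], [0.0, 0.0, 0.0, 1.0]]
rack_deck [(0.62, [284.0, 265.0, 106.0, 103.0])]
jar_big_1_center [(0.86, [328.0, 344.0, 35.0, 30.0]), (0.82, [362.0, 290.0, 27.0, 27.0]), (0.57, [297.0, 290.0, 33.0, 34.0])]
jar_small_center [(0.66, [315.0, 271.0, 22.0, 25.0])]
bottle [(0.96, [310.0, 207.0, 19.0, 47.0])]
car [(0.82, [256.0, 324.0, 42.0, 37.0]), (0.45, [325.0, 251.0, 25.0, 34.0])]
0.6 [0.13691348 0.50683431 0.23130135] [ 4.13134990e-01  3.11428939e+00 -1.21536697e-07] [ 0.40803924  0.98455672 -0.51108043] 0.08493322507832379
```

```bash
python3 - <<'E'
import cv2,numpy as np
a=cv2.imread("pics/top0.png")[110:330,170:430]; b=cv2.imread("pics/side0.png")[180:390,200:420]
cv2.imwrite("pics/topc.png",cv2.resize(a,None,fx=3,fy=3,interpolation=2)[:600,:800]);cv2.imwrite("pics/sidec.png",cv2.resize(b,None,fx=2.8,fy=2.8,interpolation=2))
E
```

```text
(no output)
```

View pics/topc.png

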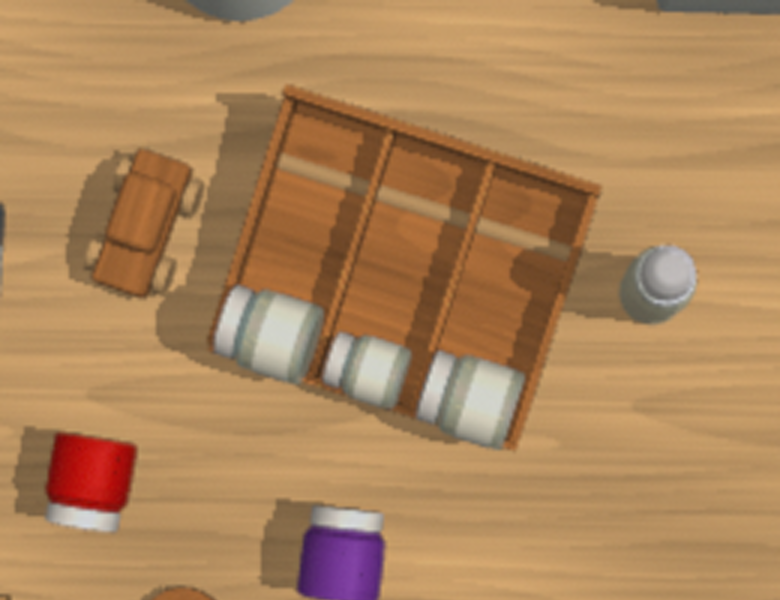

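View pics/sidec.png

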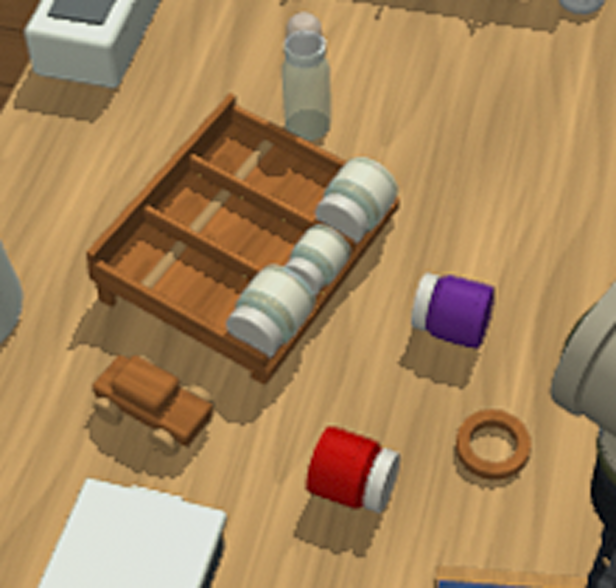

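The rack yaws right (up-slope points up and right in the top view). The large jars are in the left lane (top ≈259,222) and the right lane (≈327,243). The small jar is in the middle lane (≈293,233). The red and purple jars at ≈(200,270) and ≈(284,298) stand outside the rack and are the look-alikes, so I leave them alone. The crop confirms the white jars in the outer lanes as the ones meant.

```bash
cat > h.py <<'E'
import numpy as np, cv2
from scipy.optimize import least_squares
from scipy.spatial.transform import Rotation as R
from station import telemetry, imaging
def proj(r,P):
    M=np.linalg.inv(r["cam_to_world"]); p=np.atleast_2d(P)@M[:3,:3].T+M[:3,3]
    return np.c_[r["fx"]*p[:,0]/p[:,2]+r["cx"],r["fy"]*p[:,1]/p[:,2]+r["cy"]]
def pose(q): # x,y,yaw
    return R.from_euler("ZY",[q[2],-np.radians(6)]), np.array([q[0],q[1],.03])
def w(q,P): r,t=pose(q); return r.apply(P)+t
def rk(q,P): r,t=pose(q); return r.inv().apply(np.asarray(P)-t)
E
python3 - <<'E'
from h import *
t=imaging.read_camera("top"); s=imaging.read_camera("side")
K=np.array([[112,131,40],[112,-131,40],[-112,-131,26],[-112,131,26]])/1e3
T=np.array([[265.3,139],[370,172.7],[342.3,259.3],[240,225]]); S=np.array([[232.1,272.9],[282.9,213.9],[342,252.5],[294.6,312]])
f=lambda q:np.r_[(proj(t,w(q,K))-T).ravel(),(proj(s,w(q,K))-S).ravel()]
o=least_squares(f,[.45,.07,-.3],loss="soft_l1"); q=o.x; print(q.round(4),f(q).reshape(-1,2).round(1).tolist())
np.save("q.npy",q)
L=lambda x,y,z:np.array([x,y,z])/1e3
vis=[]
for r,n,(c0,r0,k) in [(t,"top",(170,110,3)),(s,"side",(200,180,2.8))]:
    im=np.ascontiguousarray(cv2.resize(r["color"][r0:r0+200,c0:c0+(260 if n=="top" else 220),::-1],None,fx=k,fy=k,interpolation=2))
    def ln(a,b,c):
        p=((proj(r,w(q,np.array([a,b])))-[c0,r0])*k).astype(int); cv2.line(im,tuple(map(int,p[0])),tuple(map(int,p[1])),c,1)
    for y in (-131,131): ln(L(-114,y,26),L(103,y,26),(255,0,0))
    for y in (-42,42): ln(L(-110,y,26),L(103,y,26),(255,255,0))
    ln(L(54,-120,2.5),L(54,120,2.5),(0,255,0)); ln(L(103,-131,40),L(103,131,40),(0,0,255)); ln(L(-110,-131,10),L(-110,131,10),(0,0,255))
    for y in (84,-84): ln(L(-79,y-36,33),L(-79,y+36,33),(255,0,255))
    vis.append(cv2.resize(im,(400,int(im.shape[0]*400/im.shape[1]))))
    cv2.imwrite(f"pics/fit_{n}.png",im)
h=max(v.shape[0] for v in vis); cv2.imwrite("pics/fit.png",np.hstack([cv2.copyMakeBorder(v,0,h-v.shape[0],0,0,0) for v in vis]))
st=telemetry.read_state(); Rt=R.from_rotvec(st["tcp_rot"]); p=st["position"]
print(Rt.as_matrix().round(3).tolist())
for y in (84,-84):
    for x,z in [(-135,90),(-135,15)]:
        P=w(q,L(x,y,z)); print(y,x,z,P.round(4),"tool mm",(1e3*Rt.inv().apply(P-p)).round(1))
E
```

```text
[ 0.5582  0.0972 -0.3054] [[-0.5, -2.0], [0.3, -0.3], [-2.5, 2.7], [-3.8, 1.8], [-2.6, -3.7], [-1.1, -1.2], [1.4, -4.3], [0.8, -1.7]]
[[-0.965, 0.261, 0.0], [0.261, 0.965, -0.0], [-0.0, -0.0, -1.0]]
84 -135 90 [0.4465 0.2205 0.1054] tool mm [-373.5 -195.7  125.9]
84 -135 15 [0.454  0.2181 0.0308] tool mm [-381.3 -196.1  200.5]
-84 -135 90 [0.396  0.0603 0.1054] tool mm [-366.5 -363.6  125.9]
-84 -135 15 [0.4034 0.0579 0.0308] tool mm [-374.3 -363.9  200.5]
```

View pics/fit.png

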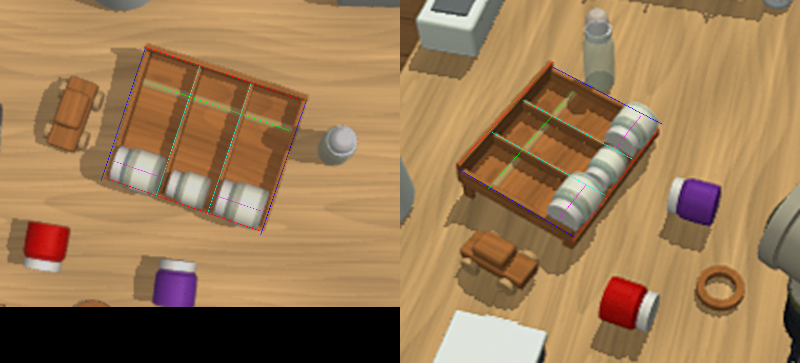

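```bash
python3 - <<'E'
from h import *
t=imaging.read_camera("top"); s=imaging.read_camera("side")
K=np.array([[112,131,40],[112,-131,40],[-112,-131,26],[-112,131,26]])/1e3
T=np.array([[265.3,139],[370,172.7],[342.3,259.3],[240,225]]); S=np.array([[232.1,272.9],[282.9,213.9],[342,252.5],[294.6,312]])
f=lambda q:np.r_[(proj(t,w(q,K)+[0,0,q[3]])-T).ravel(),(proj(s,w(q,K)+[0,0,q[3]])-S).ravel()]
o=least_squares(f,[.45,.07,-.3,0]); print(o.x.round(4),f(o.x).reshape(-1,2).round(1).tolist())
# line check: lengths/yaw in the top picture
for r,n,(c0,r0,cw,ch,k) in [(t,"top",(230,130,150,140,4.2)),(s,"side",(222,205,130,120,4.6))]:
    im=cv2.resize(r["color"][r0:r0+ch,c0:c0+cw,::-1],None,fx=k,fy=k,interpolation=cv2.INTER_LANCZOS4); cv2.imwrite(f"pics/z_{n}.png",im); print(im.shape)
E
```

```text
[ 0.561   0.0935 -0.2995 -0.0188] [[1.6, -1.2], [1.2, -0.6], [-0.7, 1.5], [-0.9, 1.7], [-2.1, -0.4], [-1.5, 2.1], [0.6, -1.5], [0.9, 0.8]]
(588, 630, 3)
(552, 598, 3)
```

View pics/z_top.png

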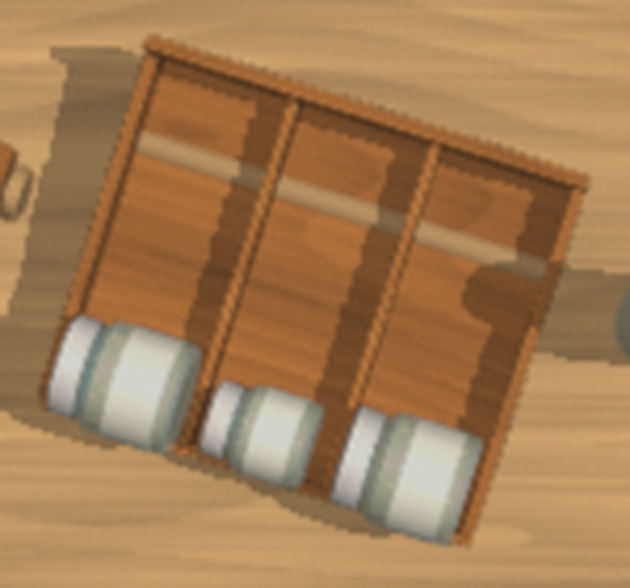

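View pics/z_side.png

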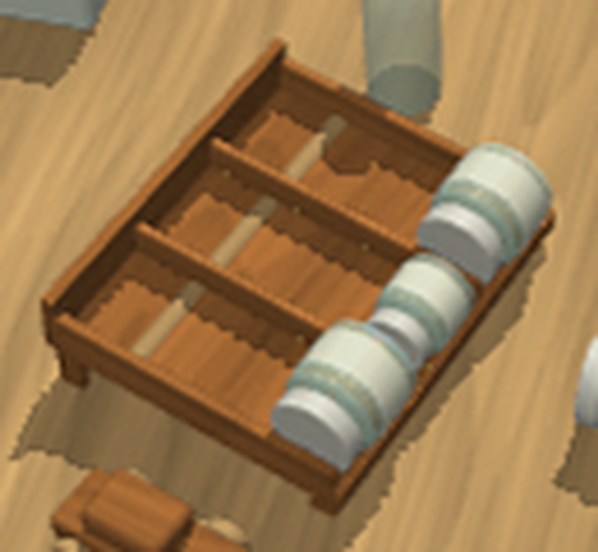

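The bead, the divider ends and the stop corners are clear in both views. Bead ends in the top crop are at ≈(140,143) and (545,266). I refit with these points.

```bash
python3 - <<'E'
from h import *
t=imaging.read_camera("top"); s=imaging.read_camera("side")
KT=np.array([[112,131,40],[112,-131,40],[54,123,2.5],[54,-123,2.5],[103,42,26],[103,-42,26],[-112,-131,26]])/1e3
T=np.array([[150,36],[590,180],[140,143],[545,266],[292,105],[433,150],[467,546]])/4.2+[229.6,129.6]
KS=np.array([[112,131,40],[112,-131,40],[103,42,26],[103,-42,26],[54,-123,2.5],[-112,131,26],[-112,-131,26]])/1e3
S=np.array([[45,303],[282,42],[140,230],[215,143],[335,125],[345,490],[553,215]])/4.6+[221.6,204.6]
for free in (0,1):
    f=lambda q:np.r_[(proj(t,w(q,KT)+[0,0,q[3]*free])-T).ravel(),(proj(s,w(q,KS)+[0,0,q[3]*free])-S).ravel()]
    o=least_squares(f,[.55,.09,-.3,0],loss="soft_l1"); print(o.x.round(4),o.cost,f(o.x).reshape(-1,2).round(1).tolist())
    for d in (0,1): print("jars",(proj([t,s][d],w(o.x,np.array([[-79,84,33],[-79,-84,33]])/1e3)+[0,0,o.x[3]*free])).round(1).tolist())
for c in("top","side"):
    for d in imaging.cut_out("jar_big_1_center",c): print(c,np.round(d["box"],1))
E
```

```text
[ 0.5564  0.0974 -0.294   0.    ] 12.674196885014458 [[-1.3, 0.0], [-0.2, -0.1], [-0.9, 0.3], [-0.6, 2.3], [0.1, -0.6], [0.1, -0.5], [-0.4, 2.8], [-1.2, -0.6], [-1.2, -0.8], [-0.6, -1.0], [-0.6, -0.3], [1.2, -1.3], [0.1, -0.8], [2.0, -3.4]]
jars [[258.8, 221.4], [325.8, 243.3]]
jars [[296.0, 291.3], [326.6, 251.8]]
[ 0.5578  0.0961 -0.2944 -0.0067] 8.692392510116886 [[-0.4, 0.0], [0.2, -0.2], [-0.1, 0.2], [-0.2, 2.2], [0.8, -0.7], [0.6, -0.5], [0.1, 2.3], [-1.1, 0.5], [-1.3, 0.3], [-0.6, 0.1], [-0.7, 0.8], [1.0, -0.2], [-0.1, 0.2], [1.6, -2.4]]
jars [[259.6, 221.0], [326.4, 242.8]]
jars [[295.7, 292.3], [326.3, 252.9]]
top [284.2 294.1  28.6  31.6]
top [200.4 270.4  27.1  35.5]
top [261.8 222.5  33.4  31.4]
top [503.6 323.2  26.4  24.5]
side [297.1 289.4  32.1  32.1]
side [361.1 290.3  26.9  27.4]
side [325.6 344.7  39.3  31.8]
```

```bash
cat >> h.py <<'E'
q=[.557,.0968,-.294]
def now():
    s=telemetry.read_state(); Rt=R.from_rotvec(s["tcp_rot"]); p=s["position"]
    print("clock",round(s["clock"],2),"rack mm",(1e3*rk(q,p)).round(1),"F",np.round(s["wrist_force"],1),"yaw err",round(float(np.arctan2(*(-Rt.as_matrix()[1::-1,0])))-q[2],4))
    return Rt,p
def go(*pts):
    Rt,p=now()
    for P in pts: print(P,"scaled",(Rt.inv().apply(w(q,np.array(P)/1e3)-p)/.75).round(4))
E
python3 -c "
from h import *
go((-140,84,95),(-140,84,17))"
```

```text
clock 1.0 rack mm [-497.   270.7  254.6] F [-1.2 -0.5 -0.1] yaw err 0.0302
(-140, 84, 95) scaled [-0.4879 -0.2638  0.1619]
(-140, 84, 17) scaled [-0.4988 -0.2641  0.2654]
```

```bash
python3 -m jog '-0.488 -0.264 0 0.06; -0.488 -0.264 0 0.06; -0.488 -0.264 0 0.06; -0.488 -0.264 0 0.06; -0.488 -0.264 0 0.06; -0.488 -0.264 0 0.06; -0.488 -0.264 0 0.06; -0.488 -0.264 0.08 0.06' 1 20 && python3 -c "
from h import *
go((-140,84,95),(-140,84,17))"
```

```text
clock: 2.0
position: [0.4426, 0.2188, 0.1733]
tcp_rot: [0.464, 3.099, 0.005]
wrist_force: [0.7, 1.1, -1.1]
finger_gap: -0.0
gripper_force: 0.0
clock 2.0 rack mm [-129.1   83.6  157.7] F [ 0.7  1.1 -1.1] yaw err -0.0035
(-140, 84, 95) scaled [0.0064 0.0001 0.0846]
(-140, 84, 17) scaled [-0.0037 -0.0003  0.1881]
```

```bash
python3 -m jog '0 0 0.05 0; 0 0 0.1 0; -0.003 0 0.14 0; -0.004 0 0.165 0; -0.004 0 0.18 0; -0.004 0 0.188 0; -0.004 0 0.188 0; -0.004 0 0.188 0' && python3 - <<'E'
from h import *
go((-118,84,17),(-40,84,18),(10,84,20),(20,84,21),(16,84,20))
r=[imaging.read_camera(c) for c in("top","side")]
a=cv2.resize(r[0]["color"][150:270,220:350],(400,369),interpolation=2);b=cv2.resize(r[1]["color"][230:350,260:390],(400,369),interpolation=2)
cv2.imwrite("pics/a1.png",np.hstack([a,b])[:,:,::-1])
E
```

```text
clock: 3.0
position: [0.4418, 0.2195, 0.0309]
tcp_rot: [0.46, 3.107, 0.001]
wrist_force: [-0.7, 0.0, -0.5]
finger_gap: 0.0001
gripper_force: 0.0
clock 3.0 rack mm [-144.9   84.1   16.1] F [-0.7  0.  -0.5] yaw err 0.0002
(-118, 84, 17) scaled [-0.0355 -0.0001 -0.0049]
(-40, 84, 18) scaled [-1.388e-01 -1.000e-04 -1.700e-02]
(10, 84, 20) scaled [-2.049e-01 -1.000e-04 -2.650e-02]
(20, 84, 21) scaled [-2.18e-01 -1.00e-04 -2.92e-02]
(16, 84, 20) scaled [-2.128e-01 -1.000e-04 -2.730e-02]
```

View pics/a1.png

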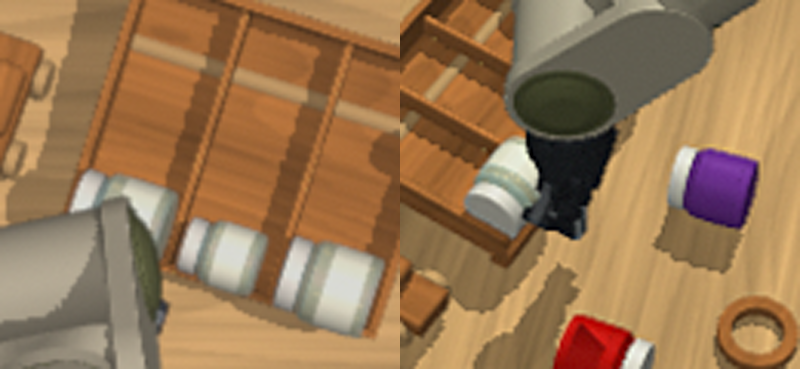

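The left picture has the finger hidden under the arm. The right picture shows it standing behind the left jar at ≈(570,220), clear of the lip. Now I push slowly.

```bash
python3 -m jog '-0.013 0 -0.003 0; -0.026 0 -0.005 0; -0.039 0 -0.006 0; -0.052 0 -0.007 0; -0.065 0 -0.008 0; -0.078 0 -0.010 0; -0.091 0 -0.011 0; -0.104 0 -0.013 0' && python3 - <<'E'
from h import *
go((-10,84,18),(10,84,20),(20,84,23))
for d in imaging.read_camera("side") and imaging.cut_out("jar_big_1_center","side"): print(np.round(d["box"],1))
E
```

```text
clock: 4.1
position: [0.5167, 0.1966, 0.0401]
tcp_rot: [-0.46, -3.108, 0.0]
wrist_force: [-0.8, 0.0, 0.2]
finger_gap: -0.0001
gripper_force: 0.3
clock 4.1 rack mm [-66.   83.9  17.1] F [-0.8  0.   0.2] yaw err 0.0002
(-10, 84, 18) scaled [-0.0742  0.0002 -0.009 ]
(10, 84, 20) scaled [-0.1004  0.0002 -0.0145]
(20, 84, 23) scaled [-0.1133  0.0002 -0.0199]
[326.9 345.2  35.6  32. ]
[275.4 283.8  16.1  28.1]
[360.8 290.6  24.8  25.1]
[326.8 251.4  27.6  29.5]
```

```bash
python3 -m jog '-0.013 0 -0.002 0; -0.026 0 -0.003 0; -0.039 0 -0.004 0; -0.052 0 -0.006 0; -0.064 0 -0.008 0; -0.076 0 -0.010 0; -0.088 0 -0.013 0; -0.096 0 -0.016 0' && python3 - <<'E'
from h import *
go((10,84,22),(20,84,24),(26,84,25))
r=imaging.read_camera("side")
for d in imaging.cut_out("jar_big_1_center","side"): print(np.round(d["box"],1))
for x in (40,54,69): print(x,proj(r,w(q,np.array([x,84,33.])/1e3)).round(1))
E
```

```text
clock: 5.2
position: [0.5856, 0.1758, 0.0522]
tcp_rot: [0.46, 3.108, 0.0]
wrist_force: [-0.6, -0.7, 0.4]
finger_gap: -0.0001
gripper_force: 0.4
clock 5.2 rack mm [ 6.8 83.9 21.6] F [-0.6 -0.7  0.4] yaw err 0.0001
(10, 84, 22) scaled [-0.0042  0.0002 -0.001 ]
(20, 84, 24) scaled [-0.0172  0.0002 -0.0051]
(26, 84, 25) scaled [-0.025   0.0002 -0.0072]
[254.2 269.8  21.8  28.8]
[326.8 344.5  34.5  30.4]
[361.8 289.   27.3  26.7]
40 [[260.7 271.6]]
54 [[256.7 269.3]]
69 [[252.4 266.9]]
```

```bash
python3 -m jog '-0.005 0 -0.002 0; -0.010 0 -0.003 0; -0.014 0 -0.004 0; -0.017 0 -0.005 0; -0.017 0 -0.005 0; -0.017 0 -0.005 0; -0.017 0 -0.005 0' && python3 - <<'E'
from h import *
go((10,84,22),(26,84,25))
r=imaging.read_camera("side");imaging.read_camera("top")
for d in imaging.cut_out("jar_big_1_center","side"): print(np.round(d["box"],1))
cv2.imwrite("pics/a2.png",cv2.resize(r["color"][220:330,220:350,::-1],(650,550),interpolation=2))
E
```

```text
clock: 6.18
position: [0.5972, 0.1723, 0.0558]
tcp_rot: [-0.46, -3.108, 0.0]
wrist_force: [0.3, -0.7, -0.5]
finger_gap: -0.0003
gripper_force: 0.0
clock 6.17 rack mm [19.2 83.9 23.9] F [ 0.3 -0.7 -0.5] yaw err 0.0003
(10, 84, 22) scaled [0.0119 0.0001 0.0038]
(26, 84, 25) scaled [-0.0089  0.0001 -0.0024]
[329.  344.6  33.7  27.5]
[359.4 290.1  26.8  27. ]
[250.8 266.6  20.5  27.7]
[284.8 270.9 111.5  88.1]
```

View pics/a2.png

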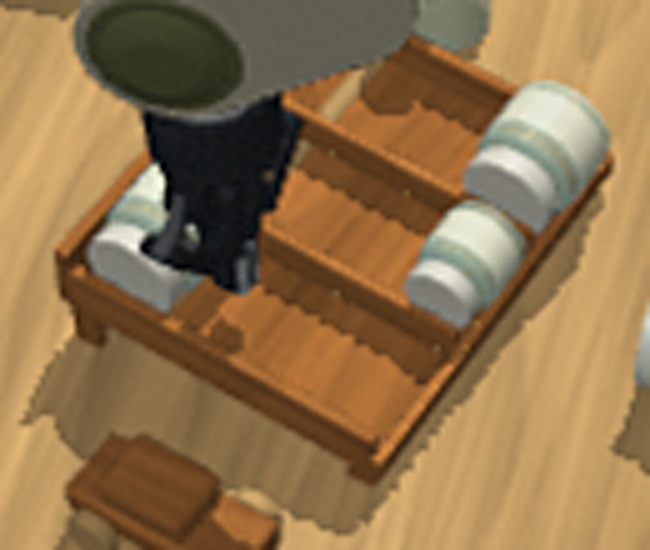

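The left jar's lid is at ≈(130,260) in the crop, up against the stop, with the bead hidden below it. It looks seated. I back off, lift, and cross to the right lane.

```bash
python3 -m jog '0.013 0 0 0; 0.02 0 -0.03 0; 0.02 0 -0.1 0; 0.02 0 -0.14 0; 0.02 0 -0.14 0' && python3 - <<'E'
from h import *
go((-140,-84,95),(-142,-84,17))
r=imaging.read_camera("side")
for d in imaging.cut_out("jar_big_1_center","side"): print(np.round(d["box"],1))
E
```

```text
clock: 6.95
position: [0.5834, 0.1769, 0.1631]
tcp_rot: [0.459, 3.104, 0.002]
wrist_force: [0.1, 0.4, -0.9]
finger_gap: -0.0001
gripper_force: 0.0
clock 6.95 rack mm [ 15.9  84.3 132.2] F [ 0.1  0.4 -0.9] yaw err 0.0005
(-140, -84, 95) scaled [ 0.2019 -0.2245  0.0698]
(-142, -84, 17) scaled [ 0.1942 -0.2247  0.1736]
[326.3 344.9  37.   29.5]
[361.5 290.6  25.6  25.9]
[253.8 265.4  32.3  31.3]
```

```bash
python3 -m jog '0.07 -0.05 0 0; 0.12 -0.1 0 0; 0.16 -0.15 0 0; 0.2 -0.2 0 0; 0.2 -0.2245 0 0; 0.2 -0.2245 0.02 0; 0.195 -0.2245 0.07 0; 0.195 -0.2245 0.07 0' && python3 -c "
from h import *
go((-142,-84,17))"
```

```text
clock: 8.05
position: [0.3921, 0.0581, 0.1061]
tcp_rot: [-0.459, -3.101, 0.0]
wrist_force: [0.3, -0.4, 1.2]
finger_gap: -0.0
gripper_force: 0.0
clock 8.05 rack mm [-137.9  -84.9   91. ] F [ 0.3 -0.4  1.2] yaw err 0.0
(-142, -84, 17) scaled [-0.0055  0.0013  0.0986]
```

```bash
python3 -m jog '-0.001 0.001 0.03 0; -0.003 0.001 0.06 0; -0.005 0.001 0.08 0; -0.005 0.001 0.092 0; -0.005 0.001 0.0985 0; -0.005 0.001 0.0985 0; -0.005 0.001 0.0985 0' && python3 - <<'E'
from h import *
go((-66,-84,17))
r=imaging.read_camera("side")
for d in imaging.cut_out("jar_big_1_center","side"): print(np.round(d["box"],1))
E
```

```text
clock: 8.93
position: [0.3982, 0.0574, 0.0348]
tcp_rot: [0.46, 3.107, -0.0]
wrist_force: [0.1, 0.4, -0.4]
finger_gap: -0.0001
gripper_force: 0.0
clock 8.93 rack mm [-139.3  -83.7   19.5] F [ 0.1  0.4 -0.4] yaw err 0.0002
(-66, -84, 17) scaled [-0.0976 -0.0004 -0.0069]
[361.1 292.7  25.3  27.2]
[328.8 343.9  35.8  33.1]
[253.8 265.4  31.1  32.4]
[308.9 207.9  14.2  47.9]
```

```bash
python3 -m jog '-0.013 0 0.001 0; -0.026 0 0 0; -0.039 0 -0.001 0; -0.052 0 -0.003 0; -0.065 0 -0.004 0; -0.078 0 -0.005 0; -0.091 0 -0.007 0; -0.104 0 -0.008 0' && python3 -c "
from h import *
go((7,-84,21.6))"
```

```text
clock: 10.02
position: [0.4733, 0.0347, 0.0405]
tcp_rot: [0.46, 3.108, -0.0]
wrist_force: [-0.2, 1.2, 0.8]
finger_gap: -0.0
gripper_force: 0.3
clock 10.03 rack mm [-60.7 -83.7  16.9] F [-0.2  1.2  0.8] yaw err 0.0002
(7, -84, 21.6) scaled [-0.0891 -0.0004 -0.0156]
```

```bash
python3 -m jog '-0.012 0 -0.002 0; -0.024 0 -0.003 0; -0.036 0 -0.005 0; -0.048 0 -0.007 0; -0.06 0 -0.009 0; -0.071 0 -0.011 0; -0.081 0 -0.014 0; -0.089 0 -0.0157 0' && python3 -c "
from h import *
go((19,-84,24))"
```

```text
clock: 11.02
position: [0.5369, 0.0154, 0.0523]
tcp_rot: [0.46, 3.108, -0.0]
wrist_force: [-1.3, 0.5, 0.8]
finger_gap: 0.0002
gripper_force: 0.5
clock 11.03 rack mm [  6.7 -83.7  21.7] F [-1.3  0.5  0.8] yaw err 0.0003
(19, -84, 24) scaled [-0.016  -0.0004 -0.0047]
```

```bash
python3 -m jog '-0.005 0 -0.002 0; -0.010 0 -0.003 0; -0.014 0 -0.004 0; -0.017 0 -0.005 0; -0.017 0 -0.005 0; -0.017 0 -0.005 0; -0.017 0 -0.005 0' && python3 -m jog '0.013 0 0 0; 0.02 0 -0.03 0; 0.02 0 -0.1 0; 0.02 0 -0.15 0; 0.06 0 -0.2 0; 0.12 0 -0.2 0; 0.18 0 -0.2 0; 0.24 0 -0.2 0' && python3 - <<'E'
from h import *
now(); t=imaging.read_camera("top"); s=imaging.read_camera("side")
a=cv2.resize(t["color"][130:270,230:380],(400,373),interpolation=2);b=cv2.resize(s["color"][200:325,215:349],(400,373),interpolation=2)
cv2.imwrite("pics/a3.png",np.hstack([a,b])[:,:,::-1])
for n,r in (("top",t),("side",s)):
    print(n,proj(r,w(q,np.array([[69,84,33],[69,-84,33.]])/1e3)).round(1).tolist())
    for d in imaging.cut_out("jar_big_1_center",n): print(np.round(d["box"],1))
E
```

```text
clock: 11.9
position: [0.5486, 0.0119, 0.0559]
tcp_rot: [-0.46, -3.108, -0.0]
wrist_force: [0.0, 0.1, -0.4]
finger_gap: 0.0001
gripper_force: 0.0
clock: 12.9
position: [0.3744, 0.0645, 0.2057]
tcp_rot: [-0.46, -3.108, -0.0]
wrist_force: [0.1, 0.3, 0.1]
finger_gap: 0.0
gripper_force: 0.0
clock 12.9 rack mm [-146.2  -83.9  192. ] F [0.1 0.3 0.1] yaw err 0.0002
top [[278.0, 161.7], [345.4, 183.6]]
[280.4 163.5  31.5  31.8]
[200.3 268.6  26.6  35.6]
[290.4 303.4  19.3  14.9]
side [[252.4, 266.9], [284.8, 229.8]]
[360.6 288.7  25.9  32.8]
[252.9 265.8  30.9  32.3]
[327.5 343.5  35.7  27.3]
```

View pics/a3.png

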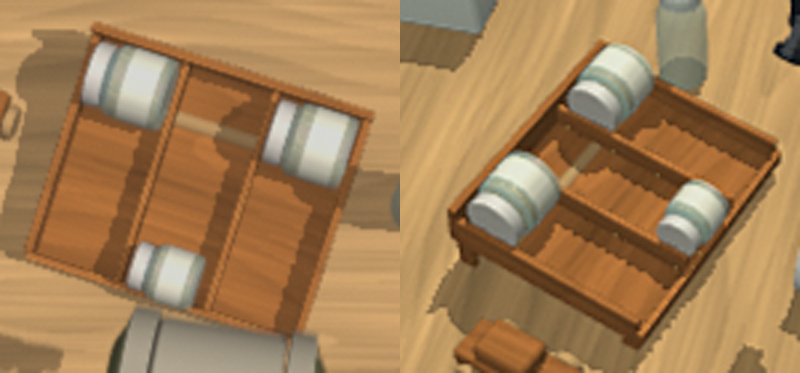

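Both large jars sit behind the bead at the stop, at ≈(130,85) and (312,142) in the left crop. The small jar is still at the front at ≈(165,275), and the arm is clear.

```bash
python3 -c "
from station import workorder
print(workorder.job_done())"
```

```text
the job is handed in; nothing more can be done
None
```

Both large jars were rolled over the bead and rest at the upper stop, the small jar is still at the front of its lane, the arm is clear, and the job was handed in at about 13 s (no verdict was returned).

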